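# Load the strip drying box crosswise and clip its hood back on

### The job

Pinch the two tabs of the drying box's clear hood together to unclip it, and set the hood upright on the bench or its mat, clear of the base plate. Stack all the printed strips from the bench on the middle of the base plate as a crosswise tower with flush ends: two parallel strips a layer with a gap of about a strip's width or a little more between them, the bottom pair pointing at the two steel keepers, each layer at right angles to the one below (an odd last strip lies alone on one side of the top layer, bridging the two beneath). Then put the hood back over the tower, fully down on the plate with both tabs sprung out and caught, and do not disturb the other things on the bench.

Things in the scene. Friction and masses are not known exactly. Their poses are not given: they have to be found in the camera images.
- base_centre (a point): middle of the top face of the grey base plate, fixed to the bench, 160 (x) x 196 (y) x 6 mm, z up. At y = +-78..93 mm two steel keepers, 30 mm wide in x, 24 mm above the bench, have lips reaching inward over the hood's teeth. At x = +-69..73 mm ridges 5 mm high leave the hood 4 mm of play. The tower is square to x and y; the bottom pair runs along y, the next along x.
- cover_bottom (a point): middle of the open lower rim of the clear hood (grey top frame, 130 x 130 mm outside, 46 mm high, walls 3 mm, 0.2 kg), z up. Clipped on, it lies on base_centre, axes parallel (a half turn also fits). Two black upright tabs stand on its top; bars on the top reach 51 mm above the rim, guide bridges over them (y = +-37..59 mm) 55 mm.
- tab_left (a joint): travel of the tab on the hood's +y side, m: 0 sprung out, 0.007 fully pressed towards the middle (2.4 N to start, 8 N fully pressed). Unless both tabs are pressed about 6 mm the hood cannot be lifted. Squeezed and held, the tabs also carry the hood.
- tab_right (a joint): travel of the tab on the hood's -y side, m: 0 sprung out, 0.007 fully pressed. Lower the hood with the tabs squeezed, then let go: the teeth spring under the lips. They are also sloped, to snap when pushed down.
- tab_left_grip (a point): middle of the outer face of the +y tab, 66 mm above the hood's rim, at y = +24 mm of the hood. The tab is 24 mm wide (x), 4 mm thick, and stands from 46 to 83 mm above the rim; one piece with it are a bar and a leg outside the hood's wall with a tooth (y = 76..82 mm, 4 to 10 mm above the rim) that sits under the keeper's lip.
- tab_right_grip (a point): middle of the outer face of the -y tab, 66 mm above the hood's rim, at y = -24 mm of the hood; mirror image of the other tab
- strip_1_centre (a point): dark grey printed strip, 20 (x) x 70 (y) x 10 mm, 17 g, lying flat on the bench or on the black bench mat (3 mm thick, with ribs up to 11 mm high along its far edge); this point is its centre, z up (either face may end up on top). Four to six such strips, all alike; an absent one reads None.
- strip_2_centre (a point): dark grey printed strip, 20 (x) x 70 (y) x 10 mm, 17 g, lying flat on the bench or on the black bench mat (3 mm thick, with ribs up to 11 mm high along its far edge); this point is its centre, z up (either face may end up on top). Four to six such strips, all alike; an absent one reads None.
- strip_3_centre (a point): dark grey printed strip, 20 (x) x 70 (y) x 10 mm, 17 g, lying flat on the bench or on the black bench mat (3 mm thick, with ribs up to 11 mm high along its far edge); this point is its centre, z up (either face may end up on top). Four to six such strips, all alike; an absent one reads None.
- strip_4_centre (a point): dark grey printed strip, 20 (x) x 70 (y) x 10 mm, 17 g, lying flat on the bench or on the black bench mat (3 mm thick, with ribs up to 11 mm high along its far edge); this point is its centre, z up (either face may end up on top). Four to six such strips, all alike; an absent one reads None.
- strip_5_centre (a point): dark grey printed strip, 20 (x) x 70 (y) x 10 mm, 17 g, lying flat on the bench or on the black bench mat (3 mm thick, with ribs up to 11 mm high along its far edge); this point is its centre, z up (either face may end up on top). Four to six such strips, all alike; an absent one reads None.
- strip_6_centre (a point): dark grey printed strip, 20 (x) x 70 (y) x 10 mm, 17 g, lying flat on the bench or on the black bench mat (3 mm thick, with ribs up to 11 mm high along its far edge); this point is its centre, z up (either face may end up on top). Four to six such strips, all alike; an absent one reads None.
- hex_keys: red folding hex key set, 34 x 88 x 22 mm, a bystander; origin under its middle
- solder_spool: spool of solder, 56 mm across, 46 mm high, a bystander; origin under its middle
- tape_2: black roll of tape, 62 mm across, 19 mm high, a bystander. Of the fixed surroundings: the black mat covers x 0.20..0.57, y -0.59..-0.04 m (ribbed from x = 0.50); behind it the bench is clear to x = 0.72 between y = -0.21 and -0.03; a tall drawer cabinet stands from x = 0.68, y 0.13..0.42; origin under its middle
Things that resemble listed ones, but are neither listed nor needed, are in the scene too. What is shaped like the part that bears strip_2_centre but purple is not meant.

How it is judged (in metres and radians):
On the way, in this order (a step that is already met when the one before it is completed fails the run):
1. both tabs pressed in while the hood is still down on the base (value of joint each of tab_left, tab_right above 0.004 m and z of cover_bottom in the frame of base_centre below 0.008 m), for 0.05 s.
2. the hood stands upright on the bench, clear of the base plate and let go (horizontal distance between cover_bottom and base_centre above 0.15 m and height (world z) of cover_bottom between -0.004 and 0.009 m and angle between cover_bottom's own z axis and vertical below 0.05 rad and contact force between the fingers and cover below 0.1 N), for 0.2 s.
3. all strips lie flat on the middle of the base plate, let go, the hood still off (horizontal distance between strip_1_centre and base_centre between 0.018 and 0.034 m and horizontal distance between strip_2_centre and base_centre between 0.018 and 0.034 m and horizontal distance between strip_3_centre and base_centre between 0.018 and 0.034 m and horizontal distance between strip_4_centre and base_centre between 0.018 and 0.034 m and horizontal distance between strip_5_centre and base_centre between 0.018 and 0.034 m and horizontal distance between strip_6_centre and base_centre between 0.018 and 0.034 m and angle between the z axis of each of strip_1_centre, strip_2_centre, strip_3_centre, strip_4_centre, strip_5_centre, strip_6_centre and the z axis of base_centre, either way round below 0.12 rad and horizontal distance between cover_bottom and base_centre above 0.1 m and contact force between the fingers and strip_1 below 0.1 N and contact force between the fingers and strip_2 below 0.1 N and contact force between the fingers and strip_3 below 0.1 N and contact force between the fingers and strip_4 below 0.1 N and contact force between the fingers and strip_5 below 0.1 N and contact force between the fingers and strip_6 below 0.1 N), for 0.3 s.
At the end, for the whole second after the job is handed in: Strips flat in the tower: bottom layer along the plate's y, layers of two, centres 18 to 34 mm from the plate's middle, ends centred within 12 mm, square within 11 deg; hood down on the plate (3 mm height, 8 mm sideways), both tabs out to within 1.5 mm; all at rest (horizontal distance between strip_1_centre and base_centre between 0.018 and 0.034 m and horizontal distance between strip_2_centre and base_centre between 0.018 and 0.034 m and horizontal distance between strip_3_centre and base_centre between 0.018 and 0.034 m and horizontal distance between strip_4_centre and base_centre between 0.018 and 0.034 m and horizontal distance between strip_5_centre and base_centre between 0.018 and 0.034 m and horizontal distance between strip_6_centre and base_centre between 0.018 and 0.034 m and angle between the z axis of each of strip_1_centre, strip_2_centre, strip_3_centre, strip_4_centre, strip_5_centre, strip_6_centre and the z axis of base_centre, either way round below 0.12 rad and ((angle between the y axis of strip_1_centre and the y axis of base_centre, either way round below 0.2 rad and y of strip_1_centre in the frame of base_centre between -0.012 and 0.012 m and z of strip_1_centre in the frame of base_centre between 0.001 and 0.009 m) or (angle between the y axis of strip_1_centre and the x axis of base_centre, either way round below 0.2 rad and x of strip_1_centre in the frame of base_centre between -0.012 and 0.012 m and z of strip_1_centre in the frame of base_centre between 0.011 and 0.019 m) or (angle between the y axis of strip_1_centre and the y axis of base_centre, either way round below 0.2 rad and y of strip_1_centre in the frame of base_centre between -0.012 and 0.012 m and z of strip_1_centre in the frame of base_centre between 0.021 and 0.029 m)) and ((angle between the y axis of strip_2_centre and the y axis of base_centre, either way round below 0.2 rad and y of strip_2_centre in the frame of base_centre between -0.012 and 0.012 m and z of strip_2_centre in the frame of base_centre between 0.001 and 0.009 m) or (angle between the y axis of strip_2_centre and the x axis of base_centre, either way round below 0.2 rad and x of strip_2_centre in the frame of base_centre between -0.012 and 0.012 m and z of strip_2_centre in the frame of base_centre between 0.011 and 0.019 m) or (angle between the y axis of strip_2_centre and the y axis of base_centre, either way round below 0.2 rad and y of strip_2_centre in the frame of base_centre between -0.012 and 0.012 m and z of strip_2_centre in the frame of base_centre between 0.021 and 0.029 m)) and ((angle between the y axis of strip_3_centre and the y axis of base_centre, either way round below 0.2 rad and y of strip_3_centre in the frame of base_centre between -0.012 and 0.012 m and z of strip_3_centre in the frame of base_centre between 0.001 and 0.009 m) or (angle between the y axis of strip_3_centre and the x axis of base_centre, either way round below 0.2 rad and x of strip_3_centre in the frame of base_centre between -0.012 and 0.012 m and z of strip_3_centre in the frame of base_centre between 0.011 and 0.019 m) or (angle between the y axis of strip_3_centre and the y axis of base_centre, either way round below 0.2 rad and y of strip_3_centre in the frame of base_centre between -0.012 and 0.012 m and z of strip_3_centre in the frame of base_centre between 0.021 and 0.029 m)) and ((angle between the y axis of strip_4_centre and the y axis of base_centre, either way round below 0.2 rad and y of strip_4_centre in the frame of base_centre between -0.012 and 0.012 m and z of strip_4_centre in the frame of base_centre between 0.001 and 0.009 m) or (angle between the y axis of strip_4_centre and the x axis of base_centre, either way round below 0.2 rad and x of strip_4_centre in the frame of base_centre between -0.012 and 0.012 m and z of strip_4_centre in the frame of base_centre between 0.011 and 0.019 m) or (angle between the y axis of strip_4_centre and the y axis of base_centre, either way round below 0.2 rad and y of strip_4_centre in the frame of base_centre between -0.012 and 0.012 m and z of strip_4_centre in the frame of base_centre between 0.021 and 0.029 m)) and ((angle between the y axis of strip_5_centre and the y axis of base_centre, either way round below 0.2 rad and y of strip_5_centre in the frame of base_centre between -0.012 and 0.012 m and z of strip_5_centre in the frame of base_centre between 0.001 and 0.009 m) or (angle between the y axis of strip_5_centre and the x axis of base_centre, either way round below 0.2 rad and x of strip_5_centre in the frame of base_centre between -0.012 and 0.012 m and z of strip_5_centre in the frame of base_centre between 0.011 and 0.019 m) or (angle between the y axis of strip_5_centre and the y axis of base_centre, either way round below 0.2 rad and y of strip_5_centre in the frame of base_centre between -0.012 and 0.012 m and z of strip_5_centre in the frame of base_centre between 0.021 and 0.029 m)) and ((angle between the y axis of strip_6_centre and the y axis of base_centre, either way round below 0.2 rad and y of strip_6_centre in the frame of base_centre between -0.012 and 0.012 m and z of strip_6_centre in the frame of base_centre between 0.001 and 0.009 m) or (angle between the y axis of strip_6_centre and the x axis of base_centre, either way round below 0.2 rad and x of strip_6_centre in the frame of base_centre between -0.012 and 0.012 m and z of strip_6_centre in the frame of base_centre between 0.011 and 0.019 m) or (angle between the y axis of strip_6_centre and the y axis of base_centre, either way round below 0.2 rad and y of strip_6_centre in the frame of base_centre between -0.012 and 0.012 m and z of strip_6_centre in the frame of base_centre between 0.021 and 0.029 m)) and horizontal distance between cover_bottom and base_centre below 0.008 m and z of cover_bottom in the frame of base_centre between -0.003 and 0.003 m and angle between cover_bottom's own z axis and vertical below 0.05 rad and angle between the y axis of cover_bottom and the y axis of base_centre, either way round below 0.08 rad and value of joint each of tab_left, tab_right below 0.0015 m and linear speed of each of cover, strip_1, strip_2, strip_3, strip_4, strip_5, strip_6 below 0.02 m/s); the robot touches nothing.
It fails at once if a bystander (hex keys, solder spool, tape) is moved more than 30 mm (distance of any of hex_keys, solder_spool, tape_2 from where it was at the start of the episode above 0.03 m).
Of strip_1, strip_2, strip_3, strip_4, strip_5, strip_6 only 4 to 6 are there at a start; the rules pass over those that are not, and their reading is None.
At some moment in a run one of strip_1, strip_2, strip_3, strip_4, strip_5, strip_6 may be knocked a few centimetres aside while the robot is not near it.
Once in a run the grip may slacken for a moment while it holds something.
It also fails if it takes over 210 s, if anything falls off the work surface, if the arm or the gripper's body presses on something with over 40 N, if the wrist force passes 120 N, or if a joint passes its speed limit or range.

### The arm

A 7-joint arm with a two-finger parallel gripper is mounted at the origin on a cart in front of the work surface, level with it; the furniture and walls round the work are solid. World frame = base frame: x ahead of the robot, y to its left, z up, the work surface at z = 0. Lengths are in m, angles in degrees, forces in N, time in s.
With the tool pointing down it reaches from about 0.425 to 0.875 m from the base axis. Payload 4.7 kg.
Tool frame: the origin (TCP) lies at the very end of the fingers, on their centre line; the grasp point (between the pads) lies 19 mm behind it; z points along the fingers, y is the line along which they close (so a half turn about z gives the same grasp; the last joint's range is limited). The gripper opens to 87 mm and grips with 3 to 60 N. Pads are 19 mm wide; open, the fingers measure 117 mm over their backs; the gripper's body (75 mm by 190 mm) begins 51 mm behind the grasp point.
Start: joints at [65.266, 18.392, -4.016, 83.108, 1.295, 78.541, -3.26], TCP at [0.28, -0.587, 0.223] pointing down, gripper open.
Joint ranges: [-163.93, 163.93], [-17.29, 119.83], [-79.2, 71.16], [3.27, 140.29], [-89.18, 269.18], [5.43, 117.66], [-154.24, 154.24]. Speed limits (degrees/s): [147.25, 147.25, 180, 180, 180, 180, 180].

### API

Orientations are given as a 3x3 rotation matrix whose columns are the frame's x, y, z axes.
In Python, from station import goto, move_straight, move_j, move_gripper, pause, solve_ik, snapshot, Unreachable, finish_job, current_t, current_joint_pos, current_joint_velocities, current_joint_efforts, current_tool_pos, current_ee_rot, current_force, current_ft_torque, current_finger_gap, current_grasp_force gives the robot as it stands. Calls block until the motion is done:
- goto(position, orientation): joint-space move of the TCP to a pose.
- move_straight(position, feed=0.15, ori=None): straight line of the TCP; ori=None keeps the orientation; feed is the mean speed in m/s.
- move_j(angles): joint-space move.
- move_gripper(opening): finger opening in m; the grip force is fixed at half the most; returns when the fingers have stopped.
- pause(seconds).
- solve_ik(position, orientation): joint angles nearest the present ones, or None.
- snapshot(name): name is "scene" or "top" or "wrist"; returns a dict with "color" (480x640x3 uint8, red, green, blue), "depth" (480x640 float32, m along the optical axis (not along the pixel's ray), 0 where there is no reading), "fx", "fy", "cx", "cy" (pixels), "D" ([k1, k2, p1, p2, k3] as OpenCV has them; the pictures are not rectified), "R" (3x3) and "t" (3): a world point X has camera coordinates R X + t. Camera axes: x right, y down, z forward; pixel columns grow to the right and rows downward; lengths in m; the calibration is good to about 2 mm. A picture is of the moment at which its call begins.
A pose or a line that the arm cannot do raises Unreachable and nothing moves.
- finish_job(): hands the job in; it is judged then, once.
Readings, each from a call of its own:
- current_t(): time.
- current_joint_pos(): joint angles.
- current_joint_velocities(): joint speeds.
- current_joint_efforts(): joint torques, N m.
- current_tool_pos(): TCP position.
- current_ee_rot(): TCP orientation.
- current_force(): force on the tool from outside, world axes, zero at the start.
- current_ft_torque(): the same for the moment, N m.
- current_finger_gap(): finger opening in m.
- current_grasp_force(): force on a finger pad.
Only numpy, scipy, OpenCV 4.12 (cv2) and the standard library are available. Lean on these libraries where they do the work, as an engineer would, in place of code of your own. Each camera call takes 0.05 s, during which the arm holds its last target. There are 200 camera calls.

## Working session

There is one attempt and no reset: what is moved stays moved. The work goes in short steps, each a Python script; the robot and the scene stay as the last script left them, time stands still between calls to the robot, and variables do not carry over. Pictures are saved under pics/ and viewed, at most 14 in all, crops included, and the job is handed in when it is done.

```bash
mkdir -p pics; ls; python3 - <<'E'
from station import *
import cv2,numpy as np
for n in("scene","top"):
    s=snapshot(n); cv2.imwrite(f"pics/{n}0.png",s["color"][:,:,::-1]); np.savez(f"{n}0.npz",**s)
    print(n,s["fx"],s["cx"],s["cy"],s["D"],(-s["R"].T@s["t"]).round(3),s["R"].round(2).tolist(),(s["depth"]>0).mean())
print(current_t(),current_force())
E
```

```text
pics
scene 442.90260812588633 316.2965891775679 241.42516641767023 [0.0331581 0.        0.        0.        0.       ] [-0.078  0.411  0.774] [[-0.62, -0.79, -0.01], [-0.52, 0.42, -0.75], [0.59, -0.46, -0.66]] 0.9959407552083334
top 587.7882278292232 311.3275428158804 248.2882550449462 [0.02303952 0.         0.         0.         0.        ] [ 0.155 -0.024  1.782] [[-0.07, -1.0, -0.0], [-0.97, 0.07, -0.21], [0.21, -0.01, -0.98]] 0.9961002604166667
0.1 [-0.84700031  0.42718432  0.46253193]
```

View pics/scene0.png

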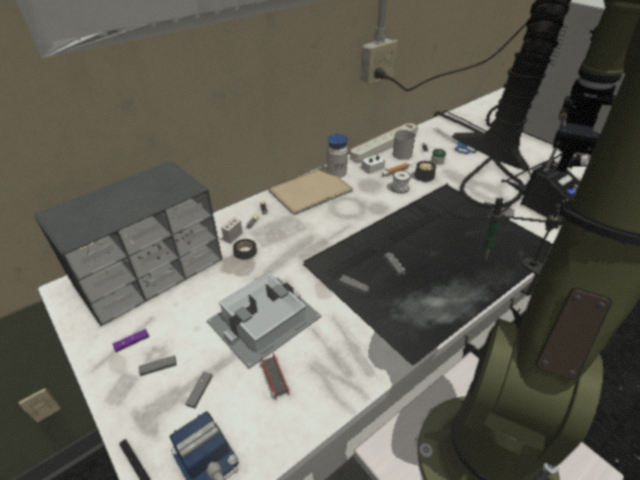

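View pics/top0.png

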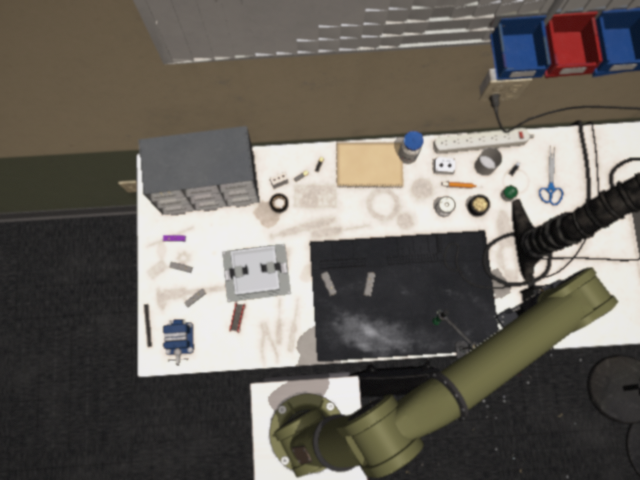

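The scene shows the hood clipped on the plate at top (257,270), with its tabs at (237,270) and (275,267). There are four dark grey strips, at top (181,267), (195,297), (328,283) and (370,284). The purple one at (174,238) and the long black bar at (148,325) don't fit. The bystanders are the hex keys (237,317), tape (279,203) and spool (446,206).

```bash
cat > h.py <<'E'
from station import *
import cv2,numpy as np
def rays(s,uv):
    K=np.array([[s["fx"],0,s["cx"]],[0,s["fy"],s["cy"]],[0,0,1.]])
    p=cv2.undistortPoints(np.array(uv,float).reshape(-1,1,2),K,np.array(s["D"],float))[:,0]
    d=np.c_[p,np.ones(len(p))]@s["R"]
    return -s["R"].T@s["t"],d
def plane(s,uv,z):
    c,d=rays(s,uv); return c+d*((z-c[2])/d[:,2])[:,None]
def down(a):  # tool pointing down, closing axis (tool y) at world angle a deg
    a=np.radians(a); y=np.array([np.cos(a),np.sin(a),0]); z=np.array([0,0,-1.]); return np.c_[np.cross(y,z),y,z]
def save(s,n): cv2.imwrite(f"pics/{n}.png",s["color"][:,:,::-1]); np.savez(f"{n}.npz",**s)
def load(n): return dict(np.load(n+".npz"))
E
python3 - <<'E'
from h import *
s=load("top0")
for n,u,z in [("hood",(257,270),.05),("s1",(181,267),.01),("s2",(195,297),.01),("s3",(328,283),.013),("s4",(370,284),.013),("hex",(237,317),.02),("tape",(279,203),.02),("spool",(446,206),.04),("bar",(148,325),.01),("bar2",(150,345),.01),("purple",(174,238),.01)]:
    print(n,plane(s,[u],z)[0].round(3))
print(current_ee_rot().round(2).tolist())
p=plane(s,[(257,270)],.05)[0]
for a in (90,-90,0):
    print(a,solve_ik([p[0],p[1],.32],down(a)))
w=snapshot("wrist"); print((-w["R"].T@w["t"]-current_tool_pos()).round(3),w["R"].round(2).tolist(),w["fx"])
E
```

```text
hood [0.478 0.118 0.05 ]
s1 [0.511 0.353 0.01 ]
s2 [0.415 0.313 0.01 ]
s3 [ 0.43  -0.092  0.013]
s4 [ 0.419 -0.219  0.013]
hex [0.345 0.187 0.02 ]
tape [0.691 0.042 0.02 ]
spool [ 0.64  -0.471  0.04 ]
bar [0.341 0.455 0.01 ]
bar2 [0.281 0.45  0.01 ]
purple [0.603 0.373 0.01 ]
[[0.9, 0.43, -0.0], [0.43, -0.9, 0.0], [-0.0, -0.0, -1.0]]
90 [ 41.62660623  -1.53302703 -56.67596394  94.04731485  -1.28292187
  86.79583149  75.03177844]
-90 [  -5.21163025   -2.16117114  -11.38098195   95.28680558   -0.42702353
   86.83199679 -106.56112854]
0 [ -4.47801136  -2.14174387 -12.09058627  95.26350204  -0.44919227
  86.83087293 -16.53556636]
[0.07  0.033 0.162] [[0.43, -0.9, -0.0], [-0.87, -0.41, 0.28], [-0.26, -0.12, -0.96]] 407.80764492621586
```

```bash
python3 - <<'E'
from h import *
goto([0.478,0.118,0.30],down(-90)); 
s=snapshot("wrist"); save(s,"w_hood")
t=snapshot("top"); save(t,"top1")
print(current_t(),current_joint_pos().round(0),current_tool_pos())
E
```

```text
2.85 [  -6.   -2.  -11.   97.   -0.   85. -107.] [0.47826094 0.11719946 0.29985847]
```

View pics/w_hood.png

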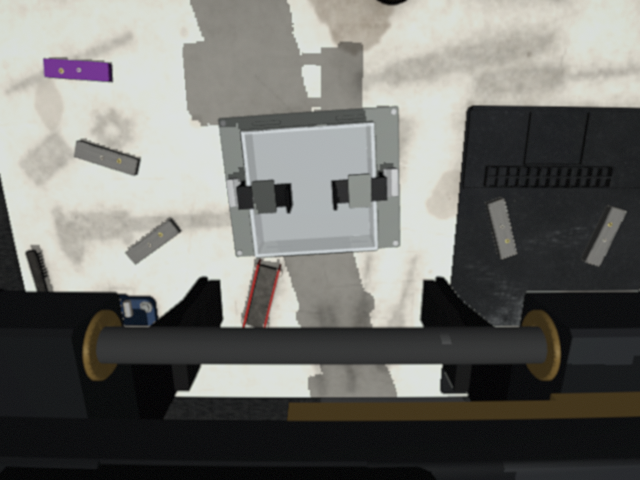

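The wrist view shows the plate with corners near (220,119), (398,107), (400,246) and (237,257), and the tabs at about (290,195) and (335,193). The four strips are at (107,157), (153,241), (503,228) and (605,236). Next I'll confirm with one crop and segment by height.

```bash
cat >> h.py <<'E'
def cloud(s):
    v,u=np.mgrid[:480,:640]; c,d=rays(s,np.c_[u.ravel(),v.ravel()]); return (c+d*s["depth"].reshape(-1,1)).reshape(480,640,3)
E
python3 - <<'E'
from h import *
s=load("w_hood"); P=cloud(s); Z=P[...,2]
print("bench z",np.median(Z[200:240,200:225]), "plate",np.median(Z[235:245,385:398]),"mat",np.median(Z[240:270,540:570]),"strips",[Z[v-2:v+3,u-2:u+3].mean().round(4) for u,v in((107,157),(153,241),(503,228),(605,236))])
g=s["color"].astype(int)
def rect(mask,n,z):
    m=cv2.morphologyEx(mask.astype(np.uint8),cv2.MORPH_OPEN,np.ones((3,3)))
    for c in cv2.findContours(m,0,2)[0]:
        if cv2.contourArea(c)<200: continue
        q=plane(s,c[:,0].astype(float),z)[:,:2]
        r=cv2.minAreaRect((q*1000).astype(np.float32)); print(n,np.round(r[0],1),np.round(r[1],1),round(r[2],1),c[:,0].mean(0).round(0))
for n,(a,b,c,d),z in (("L",(60,200,130,270),.01),("R",(480,640,190,285),.013)):
    m=np.zeros((480,640),bool); sub=g[c:d,a:b].max(2); sat=np.ptp(g[c:d,a:b],axis=2)
    m[c:d,a:b]=((sub<145) if n=="L" else (sub>70))&(sat<40); rect(m,n,z)
m=np.zeros((480,640),bool); m[90:262,205:415]=(Z[90:262,205:415]>.0035); rect(m,"plate",.006)
m=np.zeros((480,640),bool); m[90:262,205:415]=(abs(Z[90:262,205:415]-.052)<.004); rect(m,"hoodtop",.052)
m=np.zeros((480,640),bool); m[90:262,205:415]=(Z[90:262,205:415]>.07);
q=P[m]; print("tabs",[(q[k].mean(0).round(4),q[k].min(0).round(3),q[k].max(0).round(3)) for k in (q[:,1]>np.median(q[:,1]),q[:,1]<np.median(q[:,1]))])
t=load("top1")["color"]; A=cv2.resize(s["color"][95:265,205:415],None,fx=3,fy=3,interpolation=2); B=cv2.resize(t[130:380,120:640],(630,303))
print(A.shape); cv2.imwrite("pics/c1.png",cv2.resize(np.vstack([A,B[:, :630]]),(460,594))[:,:,::-1]) if 0 else None
cv2.imwrite("pics/c1.png",A[:,:,::-1]); cv2.imwrite("pics/c2.png",cv2.resize(t[130:380,120:640],(800,385))[:,:,::-1])
E
```

```text
bench z 0.00012273501714196722 plate 0.006276017491646968 mat 0.0026925368494880864 strips [np.float64(0.0104), np.float64(0.0103), np.float64(0.0128), np.float64(0.0126)]
L [415.7 314.1] [21.  73.9] 35.4 [155. 239.]
L [512.9 354. ] [72.1 22.5] 71.4 [104. 157.]
R [ 419.9 -215.9] [20.7 71.3] 73.7 [606. 236.]
R [429.6 -91.4] [71.  20.4] 19.6 [502. 229.]
plate [478.4 126.8] [163.2 195.6] 3.6 [298. 172.]
hoodtop [479.8 126.8] [134.1 133. ] 3.6 [308. 193.]
tabs [(array([0.4793, 0.1483, 0.0855]), array([0.467, 0.146, 0.07 ]), array([0.49 , 0.152, 0.091])), (array([0.4822, 0.1048, 0.0868]), array([0.47 , 0.102, 0.071]), array([0.493, 0.107, 0.091]))]
(510, 630, 3)
```

View pics/c1.png

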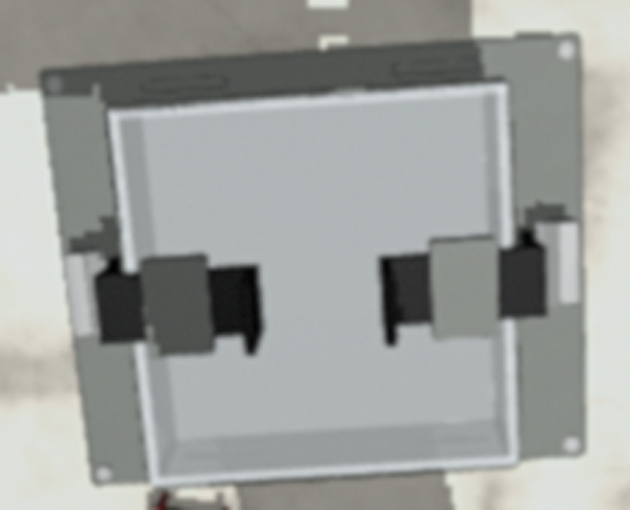

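View pics/c2.png

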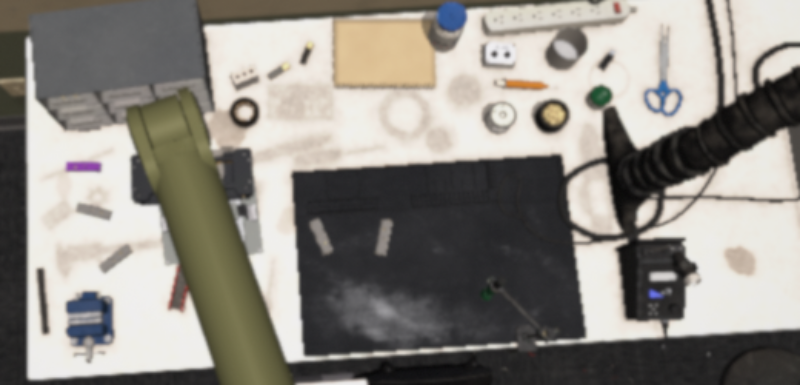

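c1 shows the hood clipped on, with keepers outside both tab legs. c2 shows no more than the four strips, plus a small stand tip over the mat at about (490,285). I'll check that stand against the hood's parking spot, then pinch.

```bash
cat >> h.py <<'E'
C=np.array([.4795,.1268]); YAW=3.7
E
python3 - <<'E'
from h import *
t=load("top1"); P=cloud(t)
q=P[290:350,390:500].reshape(-1,3); q=q[q[:,2]>.012]; q=q[q[:,2]<.6]
print("stand",len(q),q.min(0).round(3),q.max(0).round(3)); 
k=q[q[:,0]>.25]; print(len(k),k.min(0).round(3) if len(k) else 0,k.max(0).round(3) if len(k) else 0)
R=down(YAW-90)
print(solve_ik([.425,-.40,.10],R))
goto([*C,.13],R); move_straight([*C,.066],feed=.08)
print(current_tool_pos(),current_force().round(1))
move_gripper(.030); print(current_t(),current_finger_gap(),current_grasp_force(),current_force().round(1)); pause(.2)
print(current_finger_gap(),current_grasp_force())
E
```

```text
stand 563 [ 0.199 -0.601  0.012] [ 0.387 -0.265  0.196]
335 [ 0.25  -0.601  0.012] [ 0.387 -0.265  0.195]
[ 19.31881539  16.31119373  24.91536002 102.10262985  -7.61474848
  63.2384396  -39.50826608]
[0.47996928 0.12696062 0.066463  ] [ 0.3 -0.6  1.3]
5.55 0.03212501154061759 30.00065267086029 [-1.6 -0.6  3.8]
0.03192073780887132 30.000911951065063
```

```bash
python3 - <<'E'
from h import *
R=down(YAW-90); R0=down(-90); D=[.646,-.12]
print(solve_ik([*D,.06],R0))
def st(l): print(l,round(current_t(),2),current_tool_pos().round(3),round(current_finger_gap(),4),round(current_grasp_force(),1),current_force().round(1))
move_straight([*C,.085],feed=.05); st("up2")
move_straight([*C,.135],feed=.1); st("up")
move_straight([.56,.0,.135],feed=.15,ori=R0); st("mid")
move_straight([*D,.135],feed=.15); st("over")
move_straight([*D,.075],feed=.1); st("low")
move_straight([*D,.0615],feed=.03); st("down")
E
```

```text
[ 8.15135080e+00  2.58505363e+01  7.17675005e-02  9.22664291e+01
 -3.54794361e-02  6.18830568e+01 -8.17673426e+01]
up2 6.28 [0.48  0.127 0.085] 0.0458 3.0 [ 0.3  0.5 -1.4]
up 6.93 [0.479 0.127 0.135] 0.0313 30.0 [ 0.2  0.1 -2.3]
mid 8.08 [0.56  0.001 0.135] 0.0315 30.0 [ 0.6  1.3 -1.1]
over 9.22 [ 0.646 -0.119  0.135] 0.0315 30.0 [ 0.1  0.1 -1.4]
low 9.97 [ 0.646 -0.12   0.075] 0.0319 30.0 [-0.3  0.3 -2.1]
down 10.57 [ 0.647 -0.12   0.068] 0.0316 30.1 [-10.9   0.9  24. ]
```

The scripted grip slackening happened at lift-off, at z = 0.085, and the hood slipped about 8 mm in the grip. It now rests on the bench, so I'll ease off, let go and look.

```bash
python3 - <<'E'
from h import *
D=current_tool_pos(); move_straight([.646,-.12,.0695],feed=.03); print(current_tool_pos(),current_force().round(1))
move_gripper(.087); move_straight([.646,-.12,.16],feed=.1); goto([.56,-.12,.30],down(-90))
s=snapshot("wrist"); save(s,"w_park"); print(current_t(),current_force().round(1))
P=cloud(s); Z=P[...,2]
m=(Z>.035)&(Z<.065)&(P[...,0]>.55)&(P[...,0]<.75)&(abs(P[...,1]+.12)<.12)
q=P[m]; r=cv2.minAreaRect((q[:,:2]*1000).astype(np.float32)); print(r)
f=P[m&(abs(Z-.046)<.006)]; A=np.c_[f[:,:2]-f[:,:2].mean(0),np.ones(len(f))]; print(len(f),np.linalg.lstsq(A,f[:,2],rcond=None)[0])
E
```

```text
[ 0.64565357 -0.11996906  0.06874455] [-0.2  0.1 -3.2]
13.925 [-0.5 -0.1 -0.7]
((646.343017578125, -119.67999267578125), (133.2874298095703, 151.91893005371094), 0.0314519964158535)
17902 [-0.00119445  0.0005882   0.04632623]
```

View pics/w_park.png

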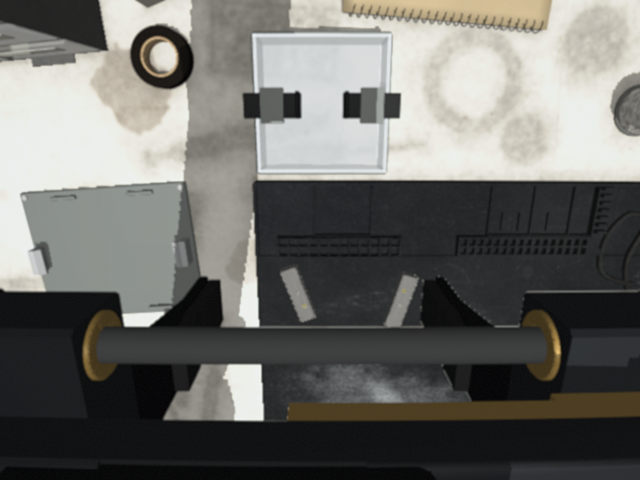

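The hood stands flat and upright at (0.646, -0.120), centred at pixel (322,103). The empty plate is at (110,245). Now I'll look again from the first viewpoint for the plate, keepers and strips.

```bash
cat >> h.py <<'E'
def rects(s,z,mask,mn=300):
    m=cv2.morphologyEx(mask.astype(np.uint8),cv2.MORPH_OPEN,np.ones((3,3))); out=[]
    for c in cv2.findContours(m,0,2)[0]:
        if cv2.contourArea(c)<mn: continue
        r=cv2.minAreaRect((plane(s,c[:,0].astype(float),z)[:,:2]*1000).astype(np.float32)); w,h=r[1]; a=r[2]+(90 if h>w else 0)
        out.append((np.round(np.array(r[0])/1000,4),round(a%180,1),np.round(r[1])))   # centre, long-axis angle, size mm
    return out
def strips(s):
    g=s["color"].astype(int); P=cloud(s); X,Y,Z=P[...,0],P[...,1],P[...,2]; grey=np.ptp(g,axis=2)<40
    ok=grey&(X>.3)&(X<.62)&(np.arange(480)[:,None]<290); L=ok&(Z>.004)&(Z<.016)&(Y>.24)&(Y<.42)&(g.max(2)<160); M=ok&(Z>.008)&(Z<.018)&(Y<-.05)&(Y>-.32)&(g.max(2)>60)
    return [(r,z) for z,m in((0,L),(.003,M)) for r in rects(s,z+.010,m) if 1000<r[2][0]*r[2][1]<2200]
E
python3 - <<'E'
from h import *
goto([.478,.118,.30],down(-90)); s=snapshot("wrist"); save(s,"w2")
for r in strips(s): print(r)
P=cloud(s); Z=P[...,2]; near=(abs(P[...,0]-C[0])<.13)&(abs(P[...,1]-C[1])<.13)
print("plate",rects(s,.006,near&(Z>.0035)&(Z<.03)))
print("keep",rects(s,.024,near&(Z>.018)&(Z<.03),60))
E
```

```text
((array([0.4142, 0.315 ]), 124.5, array([19., 71.])), 0)
((array([0.5121, 0.355 ]), 71.8, array([71., 20.])), 0)
((array([ 0.4206, -0.2148]), 163.6, array([20., 70.])), 0.003)
((array([ 0.4303, -0.0901]), 19.7, array([72., 20.])), 0.003)
plate [(array([0.3639, 0.1839]), 169.2, array([34., 45.])), (array([0.4799, 0.1269]), 93.6, array([160., 196.]))]
keep [(array([0.4748, 0.2117]), 2.4, array([30., 16.])), (array([0.4853, 0.042 ]), 2.8, array([30., 15.]))]
```

```bash
cat >> h.py <<'E'
C=np.array([.4800,.1269]); YAW=3.6
def best(p,a):
    j=current_joint_pos(); q=[(np.abs(x-j).max(),b) for b in(a,a+180,a-180) if (x:=solve_ik(p,down(b))) is not None]; return down(min(q)[1])
def pick(c,ang,z0,off=0):
    d=np.array([np.cos(np.radians(ang)),np.sin(np.radians(ang))]); p=c+off*d
    R=best([*p,z0+.003],ang+90); goto([*p,.10],R); move_gripper(.05)
    move_straight([*p,z0+.003],feed=.12); move_gripper(.0); print("grip",round(current_finger_gap(),4),round(current_grasp_force(),1),current_force().round(1))
    move_straight([*p,.11],feed=.15); print("lift",round(current_finger_gap(),4)); return R
def place(layer,side,grip_off=0,R0=None,ang=0):
    th=np.radians(YAW); X=np.array([np.cos(th),np.sin(th)]); Y=np.array([-X[1],X[0]])
    n,l,a=((X,Y,YAW) if layer%2==0 else (Y,X,YAW+90)); p=C+.025*side*n
    z=.006+.010*layer+.003+.0005
    R=best([*p,z],a); goto([*p,.11],R)
    if current_finger_gap()<.015: print("LOST"); return False
    move_straight([*p,z+.01],feed=.12); move_straight([*p,z],feed=.03); f=current_force().round(1)
    move_gripper(.034); move_straight([*p,.11],feed=.12); print("placed",layer,side,f,round(current_t(),1)); return True
E
python3 - <<'E'
from h import *
P=cloud(load("top1")).reshape(-1,3); v=P[(P[:,2]>.05)&(P[:,2]<.2)&(P[:,1]>.28)&(P[:,1]<.5)&(P[:,0]<.42)]
print("vise",len(v),v.min(0).round(3) if len(v) else 0,v.max(0).round(3) if len(v) else 0)
pick(np.array([.4303,-.0901]),19.7,.003); place(0,-1)
pick(np.array([.4206,-.2148]),163.6,.003); place(0,1)
E
```

```text
vise 579 [0.258 0.326 0.05 ] [0.333 0.398 0.083]
grip 0.0191 30.0 [-0.1  0.5  1.6]
lift 0.0193
placed 0 -1 [-0.6  0.5 -0. ] 23.3
grip 0.0188 30.0 [0.  0.2 1.2]
lift 0.019
placed 0 1 [-0.2 -0.4  0.3] 31.9
```

```bash
python3 - <<'E'
from h import *
goto([.478,.118,.30],down(-90)); s=snapshot("wrist"); save(s,"w3")
L=[r for r in strips(s) if r[1]==0]
for r in strips(s): print(r)
P=cloud(s); near=(abs(P[...,0]-C[0])<.06)&(abs(P[...,1]-C[1])<.06)
print("tower",rects(s,.016,near&(P[...,2]>.011)))
if len(L)==2:
    for (r,z),sd in zip(sorted(L,key=lambda r:r[0][0][0]),(-1,1)):
        pick(r[0],r[1],0); place(1,sd)
goto([.478,.118,.30],down(-90)); s=snapshot("wrist"); save(s,"w4"); P=cloud(s); near=(abs(P[...,0]-C[0])<.06)&(abs(P[...,1]-C[1])<.06)
print("tower2",rects(s,.026,near&(P[...,2]>.021)),strips(s),current_t())
c=s["color"][95:265,205:415]; cv2.imwrite("pics/c4.png",cv2.resize(c,None,fx=3,fy=3)[:,:,::-1])
E
```

```text
((array([0.4144, 0.3148]), 124.3, array([18., 71.])), 0)
((array([0.5122, 0.3549]), 71.8, array([71., 20.])), 0)
tower [(array([0.2127, 0.1205]), 90.0, array([318., 927.])), (array([0.4553, 0.1241]), 93.6, array([20., 70.])), (array([0.5049, 0.1281]), 93.6, array([20., 70.]))]
grip 0.0187 30.0 [-0.6 -0.5  1.4]
lift 0.0189
placed 1 -1 [-0.9  0.3  0.4] 42.1
grip 0.0189 30.0 [-0.5 -0.5  1.3]
lift 0.0191
placed 1 1 [-0.1  0.4  0.1] 49.9
tower2 [(array([0.2207, 0.1227]), 90.1, array([310., 903.])), (array([0.4797, 0.1017]), 3.6, array([70., 19.])), (array([0.4799, 0.1516]), 3.5, array([70., 20.]))] [] 52.5417
```

View pics/c4.png

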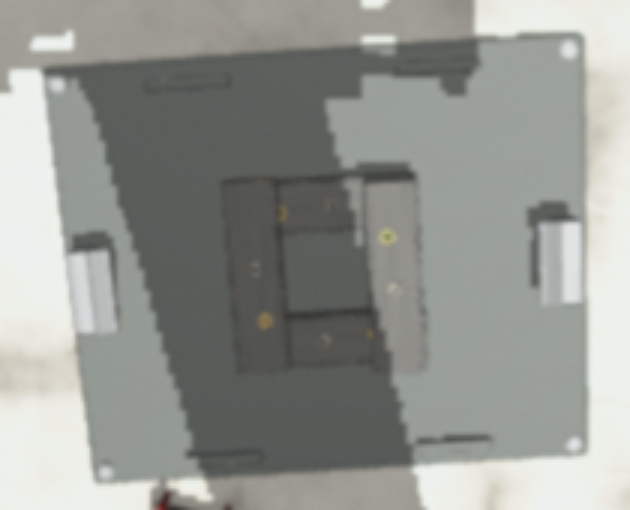

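The tower shows two bottom strips along y with two crosswise on top, flush and square. Measured positions are within 1 mm. Now the hood goes back.

```bash
python3 - <<'E'
from h import *
R0=down(-90); R=down(YAW-90); D=[.646,-.1197]
def st(l): print(l,round(current_t(),2),current_tool_pos().round(4),round(current_finger_gap(),4),round(current_grasp_force(),1),current_force().round(1))
goto([*D,.14],R0); move_gripper(.087); move_straight([*D,.061],feed=.08); move_gripper(.03); pause(.2); st("pinch")
move_straight([*D,.135],feed=.08); st("up"); pause(.2)
move_straight([.56,.0,.135],feed=.12); move_straight([*C,.135],feed=.12,ori=R); st("over")
move_straight([*C,.10],feed=.06); st("low1")
for z in (.085,.078,.073,.070,.068,.067,.066,.065):
    move_straight([*C,z],feed=.03); st(z)
    if current_force()[2]>12: break
E
```

```text
pinch 57.27 [ 0.646  -0.1198  0.0612] 0.0321 30.0 [-0.8 -0.3  3.2]
up 58.34 [ 0.6456 -0.1199  0.1343] 0.0316 30.0 [ 1.  -0.1 -2.3]
over 61.32 [0.4805 0.1261 0.1349] 0.032 30.0 [ 0.2 -0.  -1.5]
low1 62.05 [0.4801 0.1272 0.1001] 0.0317 30.0 [-0.1 -0.3 -1.6]
0.085 62.7 [0.48  0.127 0.085] 0.0324 30.0 [ 0.1 -0.1 -1.1]
0.078 63.08 [0.4798 0.1269 0.0778] 0.0321 30.0 [ 1.1  0.1 -1.9]
0.073 63.4 [0.4798 0.1269 0.0728] 0.0317 30.0 [-0.1  0.8 -2.3]
0.07 63.65 [0.4798 0.1269 0.0698] 0.0317 30.0 [-0.5  0.3 -1.5]
0.068 63.9 [0.4799 0.1269 0.0679] 0.0318 30.0 [ 0.4 -0.7 -2. ]
0.067 64.15 [0.4802 0.127  0.0672] 0.0318 30.0 [-0.   0.7 -0.3]
0.066 64.4 [0.4803 0.127  0.0671] 0.0321 30.0 [-3.5 -2.   9.4]
0.065 64.65 [0.4803 0.1271 0.067 ] 0.0321 30.0 [-6.2 -2.7 19. ]
```

Contact came at z = 0.067, which means the hood is seated. I'll relieve the force, release, rise and check.

```bash
python3 - <<'E'
from h import *
move_straight([*C,.0665],feed=.03); move_gripper(.087); print(current_force().round(1)); move_straight([*C,.16],feed=.1)
goto([.478,.118,.30],down(-90)); s=snapshot("wrist"); save(s,"w5"); P=cloud(s); Z=P[...,2]
near=(abs(P[...,0]-C[0])<.1)&(abs(P[...,1]-C[1])<.1)
m=near&(abs(Z-.052)<.006); print("hood",rects(s,.052,m))
f=P[near&(abs(P[...,0]-C[0])<.05)&(abs(P[...,1]-C[1])<.012)&(Z>.03)&(Z<.07)]; A=np.c_[f[:,:2]-f[:,:2].mean(0),np.ones(len(f))]; print(np.linalg.lstsq(A,f[:,2],rcond=None)[0])
q=P[near&(Z>.07)]; k=q[:,1]>C[1]; th=np.radians(YAW); d=np.array([-np.sin(th),np.cos(th)])
for kk in(k,~k):
    y=(q[kk][:,:2]-C)@d; print("tab y",y.min().round(4),y.max().round(4),np.median(y).round(4))
q=P[(P[...,2]>.07)]; o=load("w_hood"); Po=cloud(o); q=Po[near&(Po[...,2]>.07)]; k=q[:,1]>C[1]
for kk in(k,~k):
    y=(q[kk][:,:2]-C)@d; print("before",y.min().round(4),y.max().round(4),np.median(y).round(4))
c=s["color"][95:265,205:415]; cv2.imwrite("pics/c5.png",cv2.resize(c,None,fx=3,fy=3)[:,:,::-1]); print(current_t())
E
```

```text
[0.4 0.6 0.4]
hood [(array([0.4807, 0.1273]), 93.5, array([134., 154.]))]
[-0.00120899 -0.0009965   0.05205399]
tab y -0.0019 0.0689 0.0355
tab y -0.0906 -0.0014 -0.0446
before -0.002 0.0679 0.0351
before -0.0917 -0.0015 -0.0455
67.775
```

View pics/c5.png

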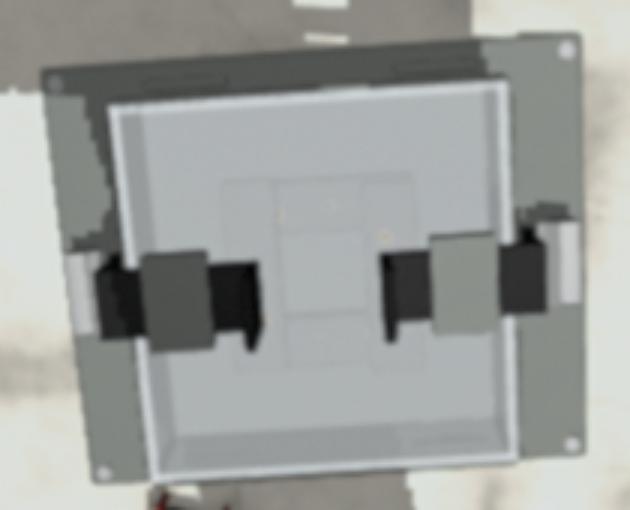

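The hood is level and seated with its top at 52 mm. The tabs sit at the same pixels as at the start, (255,305) and (388,295), and the tower shows intact through the hood.

```bash
python3 -c "
from station import *
print(finish_job(),current_t())"
```

```text
the job is handed in; nothing more can be done
the job is handed in; nothing more can be done
```

I handed the job in: the hood was unclipped and parked, all four strips were stacked as a crosswise tower to within about 1 mm, and in the last picture the hood is fully down with both tabs out, at about 68 s; the judge's verdict was not shown.

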